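# Pull the stop pin and thread the drive shaft out of the decked bin

### The arm

A 7-joint arm with a two-finger parallel gripper is mounted at the origin on the work surface. World frame = base frame: x ahead of the robot, y to its left, z up, the work surface at z = 0. Lengths are in mm, angles in rad, forces in N, time in s.
With the tool pointing down it reaches from about 400 to 875 mm from the base axis. Payload 4.4 kg.
Tool frame: the origin (TCP) lies at the very end of the fingers, on their centre line; the grasp point (between the pads) lies 19 mm behind it; z points along the fingers, x is the direction in which the jaws open and shut, and the axes are right-handed (so a half turn about z gives the same grasp; the last joint's range is limited). The gripper opens to 85 mm and grips with 20 to 120 N. Pads are 22 mm wide; open, the fingers measure 114 mm over their backs; the gripper's body (76 mm by 85 mm) begins 54 mm behind the grasp point. The pads swing forward as they close: fully open they stand 13 mm farther back than shut.
Start: joints at [1.075, 0.628, 0.038, 1.517, -0.027, 0.996, -0.02], TCP at [270.876, -590.884, 231.313] pointing down, gripper open.
Joint ranges: [-3.06, 3.06], [-0.37, 2.12], [-1.25, 1.32], [0.18, 2.47], [-1.1, 4.24], [0.23, 1.98], [-2.94, 2.94]. Speed limits (rad/s): [2.57, 2.57, 3.14, 3.14, 3.14, 3.14, 3.14].

### API

Orientations are given as [roll, pitch, yaw] about the fixed x, y, z axes, in that order (R = Rz(yaw) Ry(pitch) Rx(roll)).
In Python, from cell import ctrl, get_image, job, models gives the robot as it stands.
- The arm moves only by the tool move_arm, never from a script. Its argument "moves" is a list that holds one entry, the list of rows, each a list of 6 numbers: the shift along the tool's x, y, z in m, then the turn, a rotation vector about the tool's x, y, z in rad. A call has 1 to 20 rows; each row is the pose to reach, as a shift and turn from the pose commanded when the call began, along the tool's axes at that moment; what a row does not reach only later rows make up. A row lasts 1/8 s, in which the tool goes at most 62.5 mm and 10.7 degrees, less where a joint would pass 70% of its speed; a pose out of reach is approached as far as the arm can. A call with a gripper value outside its range is refused whole. "jaw" is the opening, from 0 (shut) to 1 (fully open), set as the call begins (left out, the last holds). The fingers move at their own pace and stop on an object; the grip force is fixed at half the most. Time passes only in rows, so rows that repeat a pose let the fingers close. It gives the time, the measured TCP pose, the force and the opening at its end, in the units of the state.
- ctrl.read_state(): the state, without advancing time (a new reading comes with each control period).
- get_image(name): name is "side" or "top" or "wrist"; returns a dict with "color" (480x640x3 uint8, blue, green, red), "fov_y" (degrees; the focal length in pixels is half the picture's height over the tangent of half this angle, whatever the lens; pixels are square), "cx", "cy" (the principal point, pixels), "origin" and "orientation" of the camera in the world; the wrist camera has in their place "hand_eye" (4x4, takes a point from camera to tool coordinates, whose origin is the TCP and whose axes are the tool frame's). Camera axes: x right, y up, looking along -z (the intrinsics and any distortion apply to the point x, -y, -z); pixel columns grow to the right and rows downward; lengths in mm; the calibration is good to about 2 mm. A picture is of the moment at which its call begins: read the wrist's pose just before it. There is no depth.
- job.finish_job(): hands the job in, once; it reports no verdict.
Trained networks look in the newest picture that a camera, given by its name, has taken for a name from the list of things; names that differ only in an ending like _2 or _b are one class to them, and where a whole thing is asked for, a point or a joint stands for the part that bears it (a point fixed in the world has none). Each returns a list of dicts, best first, with "score" (0 to 1); they miss things now and then, are a little off and sometimes report something else, mostly with a low value. They report only what shows in the picture. A call takes as long as a camera call.
- models.cut_out(camera, thing): "pixels" (480x640 bool, what is visible of it) and "uv" ([column, row] in pixels, amid what is visible of it).
- models.place_of(camera, thing): "uv" ([column, row] in pixels: a listed point, or the origin of a listed thing).
The state is a dict: "clock": time; "qpos": joint angles; "qd": joint speeds; "tau": joint torques, N m; "eef_pos": TCP position; "tool_rot": TCP orientation; "force": force on the tool from outside, world axes, zero at the start; "torque": the same for the moment, N m; "width": finger opening in mm.
Only numpy, scipy, OpenCV 4.12 (cv2) and the standard library are available. Lean on these libraries where they do the work, as an engineer would, in place of code of your own. Each camera call takes 0.05 s, during which the arm holds its last target.

### The job

Pull the stop pin out of the green bin and drop it foot-down into the empty middle hole of the wooden tool block, all the way in and let go. Then take the drive shaft out of the bin without forcing it against the bin: tilt it so that the end away from the deck comes up first, draw it out slantwise through the opening, and finish still holding it in the gripper, motionless, with the whole shaft well clear above the bin's rim and the pin still in the block. Leave all the other things where they are.

Things in the scene. Friction and masses are not known exactly. Their poses are not given: they have to be found in the camera images.
- bin: long green steel parts bin fixed to the bench, 148 mm wide (its x), 348 mm long (its y), 4 mm walls and floor, rim 90 mm above the bench; origin at the centre of its underside. A fixed deck covers its -y part up to y = -40 mm; the rest, y -40 to +170 and x -70 to +70 mm inside, is the opening, shorter than the shaft
- bin_edge (a point): middle of the deck's free edge, at its underside, 90 mm above the bench; axes as the bin's; the deck is 4 mm thick and lies to the -y side
- bin_saddle (a point): the wooden saddle in the opening that carries the shaft: 60 mm wide across the bin, 12 mm thick, top 39 mm above the bench (this point), with cheeks 13 to 25 mm either side of the middle that reach 51 mm. An equal saddle stands under the deck, 120 mm to the bin's -y
- bin_socket (a point): mouth of the pin's socket: a 44 mm square steel block, 44 mm above the bench, on the bin's floor at bin y = +145 mm; hole 19 mm wide, 36 mm deep
- shaft_center (a point): centre of the loose steel drive shaft, 280 mm long along its y, 0.36 to 0.59 kg. It lies level in the saddles along the bin's y, axis 50 mm above the bench, its -y end under the deck. Its middle 70 mm is a 24 mm square bar, the place to grip; then it is 22 mm round, the last 30 mm at each end 16 mm round
- shaft_deck_end (a point): centre of the shaft's end face that starts under the deck (140 mm along the shaft's -y)
- shaft_open_end (a point): centre of the shaft's other end face, that starts beside the stop pin (140 mm along the shaft's +y)
- pin_center (a point): half-way up the loose steel stop pin, 150 mm long along its z, 0.1 to 0.16 kg. Lower 118 mm is 14 mm round with a bevelled foot, the top 32 mm is a 22 mm round head, the place to grip. It starts upright in the socket in the bin, foot 8 mm above the bench
- pin_foot (a point): centre of the stop pin's foot, 75 mm below pin_center
- block: wooden tool block fixed to the bench, 150 mm (its x) by 56 mm (its y) by 70 mm high, origin at the centre of its underside. Two short tools stand fixed in it 50 mm either side of the middle along its x, up to 120 mm above the bench, so grip with the fingers closing along its y. The middle hole is empty
- block_hole (a point): centre of the mouth of the block's empty middle hole, 70 mm above the bench: hole 21 mm wide and 60 mm deep (bottom 10 mm above the bench)
- bearing: loose ball bearing ring, 48 mm across, 14 mm high, lying on the bin's deck; origin at its underside. To be left alone
- meter: loose grey hand-held meter, 150 x 85 x 35 mm, lying flat; origin at its underside. To be left alone
- wrench: loose steel wrench lying in front of the robot; to be left alone
- tape: loose roll of black tape, 80 mm across, 30 mm high; to be left alone
- spray: loose white can, 56 mm across, 130 mm tall; to be left alone
- roller: loose brass roller standing on end, 40 mm across, 50 mm high; to be left alone

How it is judged (in metres and radians):
On the way, in this order (a step that is already met when the one before it is completed fails the run):
1. the stop pin stands in the tool block's empty hole, all the way in and let go, the shaft still in its place (horizontal distance between pin_foot and block_hole below 0.01 m and height (world z) of pin_foot below 0.018 m and angle between pin_center's own z axis and vertical below 0.2 rad and contact force between the fingers and pin below 0.1 N and distance of shaft_center from where it was at the start of the episode below 0.025 m), for 0.2 s.
2. the shaft is tilted in the opening: its open end above the rim, its other end still under the deck (height (world z) of shaft_open_end above 0.1 m and height (world z) of shaft_deck_end below 0.085 m and y of shaft_deck_end in the frame of bin_edge below 0 m), for 0.05 s.
At the end, for the whole second after the job is handed in: the shaft is held still in the fingers, touching neither bin nor block, both its ends more than 125 mm above the bench (20 mm clear of the bin); the pin stands in the block: foot within 10 mm of the hole's axis and less than 18 mm above the bench, within 0.2 rad of upright (horizontal distance between pin_foot and block_hole below 0.01 m and height (world z) of pin_foot below 0.018 m and angle between pin_center's own z axis and vertical below 0.2 rad and height (world z) of each of shaft_deck_end, shaft_open_end above 0.125 m and contact force between the fingers and shaft above 1 N and contact force between shaft and bin below 0.1 N and contact force between shaft and block below 0.1 N and linear speed of shaft below 0.03 m/s); the arm keeps its last pose, push and grip.
It fails at once if the shaft is forced against the bin (over 60 N) (contact force between shaft and bin above 60 N).
It fails at once if another thing is moved by more than 30 mm (distance of any of bearing, meter, wrench, tape, spray, roller from where it was at the start of the episode above 0.03 m).
It also fails if it takes over 58 s, if anything falls off the work surface, if the arm or the gripper's body presses on something with over 40 N, if the wrist force passes 120 N, or if a joint passes its speed limit or range.

## Working session

There is one attempt and no reset: what is moved stays moved. The work goes in short steps, Python scripts to look and compute and a tool call to move; the robot and the scene stay as the last step left them, time stands still between calls to the robot, and variables do not carry over. Pictures are saved under pics/ and viewed, and the job is handed in when it is done.

Besides the shell and the picture viewer there is one more tool, called after "Request:" as name([rows], argument=value, ...), one row to a line, values as JSON. move_arm: Moves the arm, as the interface text tells. Its arguments: {"type":"object","properties":{"moves":{"type":"array","items":{"type":"array","items":{"type":"array","items":{"type":"number"}}}},"jaw":{"type":"number"}},"required":["moves"]}

```bash
ls; mkdir -p pics
python3 - <<'E'
from cell import ctrl,get_image,job,models
import cv2
s=ctrl.read_state();print(s)
for c in ["top","side","wrist"]:
    im=get_image(c);cv2.imwrite(f"pics/{c}0.png",im["color"]);print({k:v for k,v in im.items() if k!="color"})
    for t in ["bin","bin_edge","bin_saddle","bin_socket","shaft_center","shaft_deck_end","shaft_open_end","pin_center","pin_foot","block","block_hole","bearing","meter","wrench","tape","spray","roller"]:
        r=models.place_of(c,t)
        print(c,t,[(x["uv"],round(x["score"],2)) for x in r[:2]])
print(ctrl.read_state()["clock"])
E
```

```text
pics
{'clock': 0.0, 'qpos': array([ 1.07519399,  0.62935004,  0.038452  ,  1.5183919 , -0.02699013,
        0.99629669, -0.01997886]), 'qd': array([-1.86699911e-03, -7.75598476e-06, -6.37238340e-05,  1.25312076e-03,
        1.43756817e-04,  6.48928572e-04,  8.15461985e-04]), 'tau': array([-1.50901842e-04, -5.63401437e+01,  1.22607082e+00, -1.93444920e+01,
        1.09188686e-02,  1.03875477e-02, -5.86243331e-06]), 'eef_pos': array([ 270.6009348 , -590.29288456,  230.37910243]), 'tool_rot': array([ 3.14155231e+00,  1.92722805e-03, -1.14097619e+00]), 'force': array([ 0.07683864, -0.52439275, -0.65879051]), 'torque': array([-0.0054801 ,  0.00994886,  0.01619204]), 'width': 85.49789941911727}
{'fov_y': 45.011869742808265, 'cx': 324.89992480043145, 'cy': 244.6445522154053, 'origin': array([ 428.70428305,   -2.67715312, 1269.15176216]), 'orientation': array([ 0.09004958,  0.01275515, -1.58515081])}
top bin [([483.0, 278.8], 0.73), ([263.1, 235.9], 0.59)]
top bin_edge [([346.3, 207.5], 0.66), ([264.0, 235.6], 0.48)]
top bin_saddle [([305.2, 219.9], 0.92)]
top bin_socket [([264.0, 232.6], 0.
[... 1535 characters left out ...]
65535076, 'cy': 235.29067686129486, 'hand_eye': array([[ 9.99998752e-01,  1.49946024e-03, -4.98410648e-04,
        -1.54540827e+00],
       [ 1.31790314e-03, -9.65487639e-01, -2.60445547e-01,
        -6.58014087e+01],
       [-8.71737061e-04,  2.60444565e-01, -9.65488409e-01,
        -1.42257118e+02],
       [ 0.00000000e+00,  0.00000000e+00,  0.00000000e+00,
         1.00000000e+00]])}
wrist bin []
wrist bin_edge []
wrist bin_saddle []
wrist bin_socket []
wrist shaft_center []
wrist shaft_deck_end []
wrist shaft_open_end []
wrist pin_center []
wrist pin_foot []
wrist block []
wrist block_hole []
wrist bearing []
wrist meter []
wrist wrench []
wrist tape []
wrist spray []
wrist roller []
2.7
```

View pictures.

View pics/top0.png

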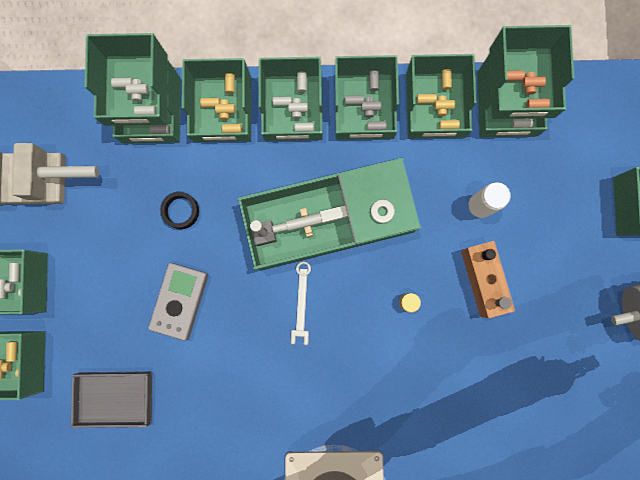

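View pics/side0.png

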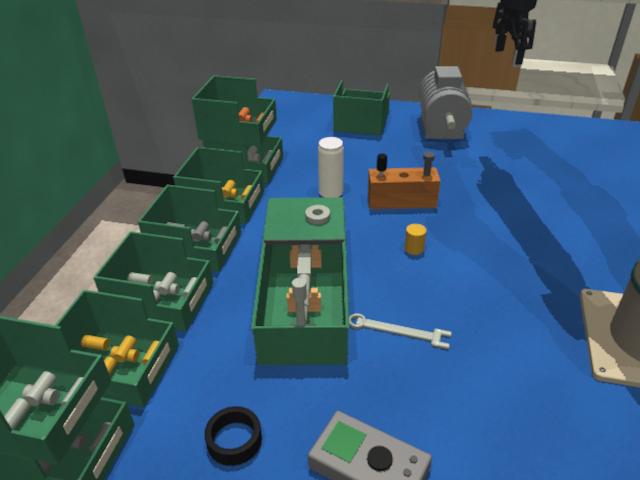

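Run:
```python
import cv2
a=cv2.imread("pics/top0.png");b=cv2.imread("pics/side0.png")
cv2.imwrite("pics/z1.png",cv2.resize(a[150:280,230:430],None,fx=4,fy=4,interpolation=cv2.INTER_CUBIC))
cv2.imwrite("pics/z2.png",cv2.resize(a[190:330,390:530],None,fx=4,fy=4,interpolation=cv2.INTER_CUBIC))
cv2.imwrite("pics/z3.png",cv2.resize(b[140:380,250:450],None,fx=2.5,fy=2.5,interpolation=cv2.INTER_CUBIC))
```

```text
(no output)
```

View pics/z1.png

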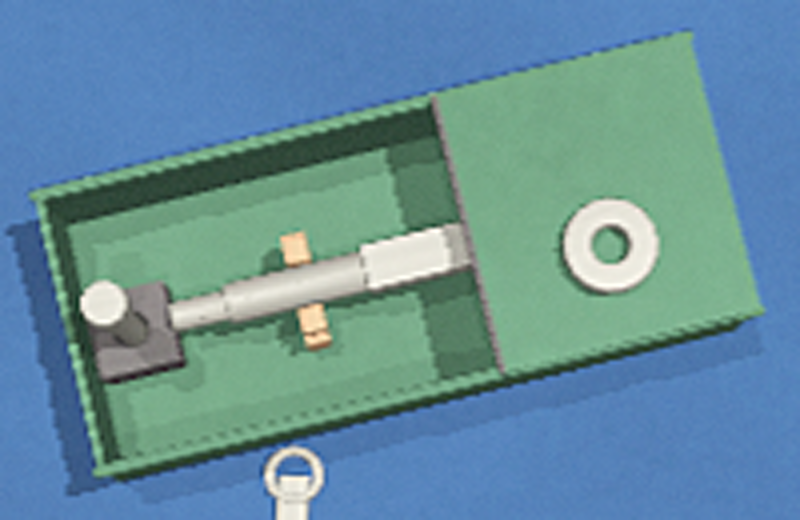

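View pics/z2.png

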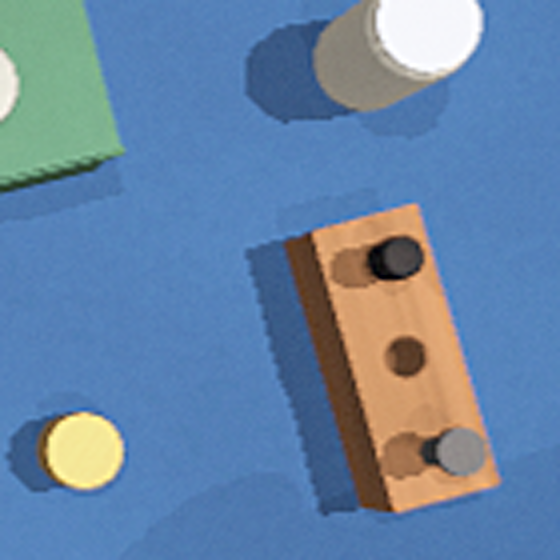

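View pics/z3.png

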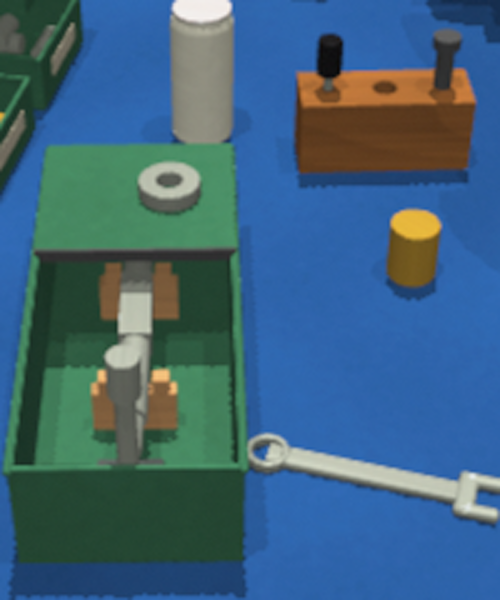

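```bash
cat > h.py <<'E'
import numpy as np
from scipy.spatial.transform import Rotation as R
from scipy.optimize import least_squares
CAM={"top":(45.011869742808265,324.9,244.64,[428.704,-2.677,1269.152],[0.09004958,0.01275515,-1.58515081]),
"side":(45.11151571515755,326.938,249.877,[379.18,758.747,750.267],[0.87948083,0.01050441,-2.91952926])}
def ray(c,uv):
    f,cx,cy,o,e=CAM[c];f=240/np.tan(np.radians(f)/2)
    d=np.array([(uv[0]-cx)/f,-(uv[1]-cy)/f,-1]);return np.array(o),R.from_euler('xyz',e).as_matrix()@d
def at(c,uv,z):
    o,d=ray(c,uv);return o+d*(z-o[2])/d[2]
def proj(c,p):
    f,cx,cy,o,e=CAM[c];f=240/np.tan(np.radians(f)/2)
    q=R.from_euler('xyz',e).as_matrix().T@(np.asarray(p)-o);return np.array([cx+f*q[0]/-q[2],cy-f*q[1]/-q[2]])
def fit(obs,x0):
    def w(x,l):
        c,s=np.cos(x[2]),np.sin(x[2]);return [x[0]+c*l[0]-s*l[1],x[1]+s*l[0]+c*l[1],l[2]]
    g=lambda x:np.concatenate([proj(c,w(x,l))-uv for c,uv,l in obs])
    r=least_squares(g,x0,x_scale=[10,10,.1]);return r.x,g(r.x).reshape(-1,2)
E
python3 - <<'E'
from h import *
for uv in [(239,198.5),(254.5,268.5),(402.5,159),(421,228.5)]: print(at("top",uv,92).round(1))
for uv in [(254,327.2),(348,327.2),(268.8,198.4),(344,199.2)]: print(at("side",uv,92).round(1))
B=[(74,174),(-74,174),(74,-174),(-74,-174)]
z=[90,90,94,94]
for cams in (["top"],["side"],["top","side"]):
    o=[]
    if "top" in cams: o+=[("top",u,(*b,h)) for u,b,h in zip([(239,198.5),(254.5,268.5),(402.5,159),(421,228.5)],B,z)]
    if "side" in cams: o+=[("side",u,(*b,h)) for u,b,h in zip([(254,327.2),(348,327.2),(268.8,198.4),(344,199.2)],B,z)]
    x,r=fit(o,[500,0,.2]);print("bin",x.round(3),r.round(1).tolist())
    c,s=np.cos(x[2]),np.sin(x[2])
    print(" socket",x[:2]+145*np.array([-s,c]))
print("pin head",at("top",(256,225.8),158),at("side",(299.2,283),158))
# shaft center / hole
print("hole",at("top",(491.2,279),70),at("side",(404,174.8),70))
K=[(75,28),(75,-28),(-75,-28),(-75,28)]
ut=[(468.2,248),(494,241.2),(514.5,311),(489.2,318)];us=[(368.8,182.4),(369.2,168.8),(436,168),(438,180.8)]
for o in ([("top",u,(*b,70)) for u,b in zip(ut,K)],[("side",u,(*b,70)) for u,b in zip(us,K)]):
    x,r=fit(o,[400,-300,.2]);print("block",x.round(3),r.round(1).tolist())
print("shaft end",at("top",(230+170/4,150+316/4),58),"squ start",at("top",(230+365/4,150+264/4),62))
for n,uv,h in [("spray",(497,196),130),("bearing",(382,211),108),("roller",(411,303),50)]: print(n,at("top",uv,h).round(0))
E
```

```text
[633.3 186.3  92. ]
[488.7 154.9  92. ]
[ 710.2 -152.    92. ]
[ 565.2 -185.8   92. ]
[629.9 190.   92. ]
[488.4 159.5  92. ]
[ 710.9 -149.4   92. ]
[ 562.8 -177.7   92. ]
bin [5.99301e+02 1.13700e+00 2.21000e-01] [[-0.2, 0.2], [0.2, -0.1], [0.4, 0.1], [-0.3, -0.1]]
 socket [567.53477386 142.61450314]
bin [5.98072e+02 4.66300e+00 2.24000e-01] [[-1.1, 1.1], [0.8, 0.3], [0.8, -0.5], [-0.5, -2.0]]
 socket [565.9248527 146.0544209]
bin [5.98756e+02 2.51500e+00 2.22000e-01] [[-0.9, 0.6], [-0.4, 0.3], [-0.4, 0.2], [-1.0, 0.0], [-1.2, -0.1], [0.5, -0.8], [0.9, -1.1], [-0.5, -2.6]]
 socket [566.77171582 143.94318627]
pin head [567.90028458 142.83763199 158.        ] [566.49760354 146.89961725 158.        ]
hole [ 460.81554484 -330.51324577   70.        ] [ 459.15149583 -327.54277846   70.        ]
block [ 4.60097e+02 -3.30934e+02  2.49000e-01] [[-0.2, -0.1], [0.0, -0.4], [0.6, 0.2], [-0.4, 0.3]]
block [ 4.61402e+02 -3.26924e+02  2.13000e-01] [[0.4, -0.4], [-1.2, -0.6], [-0.4, -0.1], [1.2, 0.9]]
shaft end [573.08208941 121.13800318  58.        ] squ start [598.4863997   17.96005756  62.        ]
spray [ 623. -332.  130.]
bearing [ 600. -106.  108.]
roller [ 414. -167.   50.]
```

```bash
cat >> h.py <<'E'
def rel(pos0,rpy0,pos1,rpy1):
    A=R.from_euler('xyz',rpy0);B=R.from_euler('xyz',rpy1)
    return (A.inv().apply(np.array(pos1)-pos0)/1000).round(4),(A.inv()*B).as_rotvec().round(4)
E
python3 - <<'E'
from h import *
# nominal start command
print(rel([270.876,-590.884,231.3],[3.14159,0,-1.141],[567.3,144.3,235],[3.14159,0,-1.33]))
E
```

```text
(array([-0.5448, -0.5758, -0.0037]), array([-0.   , -0.   ,  0.189]))
```

Request:
move_arm([
  [[-0.02, -0.021, 0, 0, 0, 0.01], [-0.055, -0.058, 0, 0, 0, 0.02], [-0.095, -0.1, 0, 0, 0, 0.035], [-0.135, -0.143, 0, 0, 0, 0.05], [-0.175, -0.185, 0, 0, 0, 0.065], [-0.215, -0.227, 0, 0, 0, 0.08], [-0.255, -0.27, 0, 0, 0, 0.095], [-0.295, -0.312, 0, 0, 0, 0.11], [-0.335, -0.354, 0, 0, 0, 0.125], [-0.375, -0.396, 0, 0, 0, 0.14], [-0.415, -0.439, 0, 0, 0, 0.15], [-0.455, -0.481, 0, 0, 0, 0.16], [-0.49, -0.518, 0, 0, 0, 0.17], [-0.52, -0.55, 0, 0, 0, 0.18], [-0.538, -0.569, -0.003, 0, 0, 0.189], [-0.5448, -0.5758, -0.0037, 0, 0, 0.189], [-0.5448, -0.5758, -0.0037, 0, 0, 0.189], [-0.5448, -0.5758, -0.0037, 0, 0, 0.189]],
], jaw=1)

```text
clock: 4.95
eef_pos: [567.0, 142.4, 235.0]
tool_rot: [3.141, -0.001, -1.332]
force: [0.2, 0.2, -1.0]
width: 85.3
```

Run:
```python
from cell import ctrl,get_image,models
import cv2
s=ctrl.read_state();print({k:s[k] for k in("clock","qpos","eef_pos","tool_rot","width")})
im=get_image("wrist");cv2.imwrite("pics/w1.png",im["color"])
im=get_image("top");cv2.imwrite("pics/t1.png",im["color"])
for t in ["pin_center","bin_socket"]:print(t,[(x["uv"],round(x["score"],2)) for x in models.place_of("wrist",t)[:2]])
```

```text
{'clock': 4.95, 'qpos': array([-0.31000094,  0.5290547 ,  0.0237711 ,  1.70157539, -0.01397907,
        0.9120018 , -1.61297959]), 'eef_pos': array([566.96084836, 142.36848187, 234.9732724 ]), 'tool_rot': array([ 3.14077285e+00, -9.86159933e-04, -1.33206830e+00]), 'width': 85.32537428142024}
pin_center [([316.7, 211.3], 0.61)]
bin_socket [([318.0, 206.0], 0.61), ([318.6, 213.8], 0.6)]
```

View pics/w1.png

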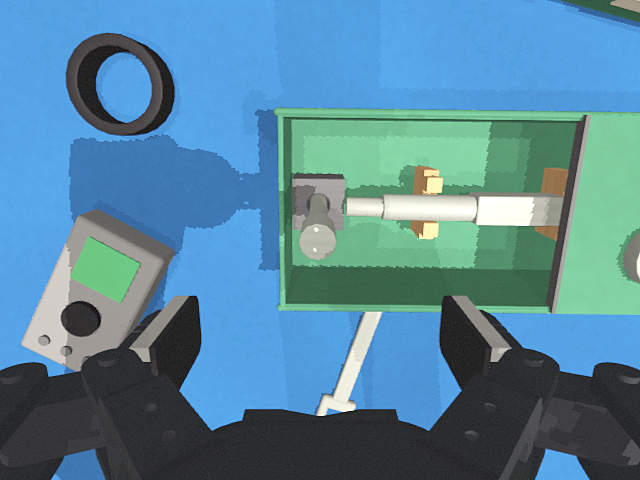

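```bash
cat >> h.py <<'E'
HE=np.array([[ 9.99998752e-01,1.49946024e-03,-4.98410648e-04,-1.54540827],[1.31790314e-03,-9.65487639e-01,-2.60445547e-01,-65.8014087],[-8.71737061e-04,2.60444565e-01,-9.65488409e-01,-142.257118],[0,0,0,1]])
def setw(pos,rpy):
    A=R.from_euler('xyz',rpy).as_matrix();T=np.eye(4);T[:3,:3]=A;T[:3,3]=pos;T=T@HE
    CAM["wrist"]=(61.98692116547926,319.8716,235.2907,T[:3,3],R.from_matrix(T[:3,:3]).as_euler('xyz'))
E
python3 - <<'E'
import cv2
a=cv2.imread("pics/w1.png")
cv2.imwrite("pics/w1z.png",cv2.resize(a[90:330,255:400],None,fx=2.5,fy=2.5,interpolation=cv2.INTER_CUBIC))
from h import *
setw([566.96,142.37,234.97],[3.14077,-.000986,-1.33207])
print(at("wrist",(318,241),158))
o=[("wrist",(276,110),(74,174,90)),("wrist",(281,309.5),(-74,174,90)),("wrist",(588,116),(72,-40,94)),("wrist",(552,314),(-74,-40,94))]
print(fit(o,[599,2,.22]))
E
```

```text
[569.52396589 145.49342901 158.        ]
(array([6.01138248e+02, 5.30639423e+00, 2.27396832e-01]), array([[-0.9200974 ,  0.8584617 ],
       [-2.27909446, -0.91337496],
       [ 1.07203741,  1.02021273],
       [ 2.07816423, -0.84618798]]))
```

View pics/w1z.png

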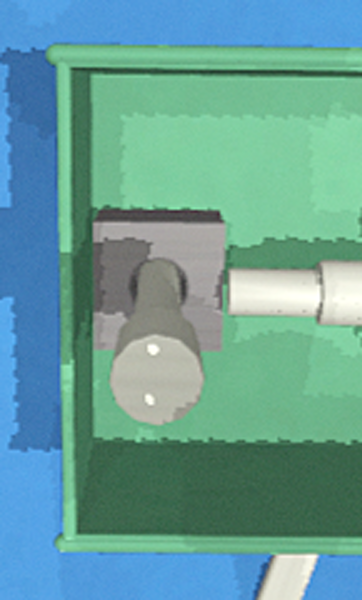

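Request:
move_arm([
  [[-0.002, -0.0018, 0.02, 0, 0, 0], [-0.002, -0.0018, 0.05, 0, 0, 0], [-0.002, -0.0018, 0.08, 0, 0, 0], [-0.002, -0.0018, 0.1, 0, 0, 0], [-0.002, -0.0018, 0.112, 0, 0, 0], [-0.002, -0.0018, 0.112, 0, 0, 0]],
], jaw=1)

```text
clock: 5.9
eef_pos: [568.2, 146.3, 122.5]
tool_rot: [3.14, -0.0, -1.33]
force: [0.1, -0.9, 0.3]
width: 85.4
```

Run:
```python
from cell import ctrl,get_image,models
import cv2
s=ctrl.read_state();print({k:s[k] for k in("clock","eef_pos","tool_rot","width","force")})
im=get_image("wrist");cv2.imwrite("pics/w2.png",im["color"])
```

```text
{'clock': 5.9, 'eef_pos': array([568.21384991, 146.30833049, 122.50409776]), 'tool_rot': array([ 3.14029223e+00, -1.31573001e-04, -1.33032611e+00]), 'width': 85.40821941007226, 'force': array([ 0.10362886, -0.91355576,  0.32210379])}
```

View pics/w2.png

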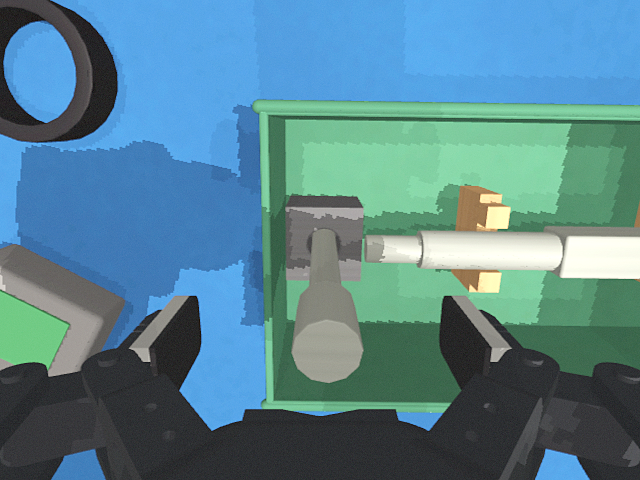

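Run:
```python
from h import *
setw([568.2,146.3,122.5],[3.1403,-.0001,-1.3303])
p=at("wrist",(328,347),158);print(p)
print(R.from_euler('xyz',[3.1403,0,-1.3303]).inv().apply(p-[568.2,146.3,122.5]))
```

```text
[570.7560254  146.00676828 158.        ]
[  0.89359862  -2.36672816 -35.50308902]
```

Request:
move_arm([
  [[0.0005, -0.0013, 0, 0, 0, 0], [0.0005, -0.0013, 0, 0, 0, 0], [0.0005, -0.0013, 0, 0, 0, 0], [0.0005, -0.0013, 0, 0, 0, 0], [0.0005, -0.0013, 0, 0, 0, 0], [0.0005, -0.0013, 0, 0, 0, 0], [0.0005, -0.0013, 0, 0, 0, 0], [0.0005, -0.0013, 0, 0, 0, 0]],
], jaw=0)

```text
clock: 6.95
eef_pos: [570.4, 146.2, 123.5]
tool_rot: [-3.141, -0.0, -1.33]
force: [0.1, -1.6, 5.0]
width: 20.6
```

Request:
move_arm([
  [[0, 0, -0.01, 0, 0, 0], [0, 0, -0.03, 0, 0, 0], [0, 0, -0.06, 0, 0, 0], [0, 0, -0.095, 0, 0, 0], [0, 0, -0.13, 0, 0, 0], [0, 0, -0.15, 0, 0, 0], [0, 0, -0.155, 0, 0, 0], [0, 0, -0.155, 0, 0, 0]],
])

```text
clock: 7.95
eef_pos: [569.4, 146.6, 277.5]
tool_rot: [3.141, 0.0, -1.33]
force: [0.5, -1.6, -2.1]
width: 20.6
```

Run:
```python
from cell import ctrl,get_image,models
import cv2
from h import *
s=ctrl.read_state();print({k:s[k] for k in("clock","eef_pos","tool_rot","width","force","qpos")})
im=get_image("wrist");cv2.imwrite("pics/w3.png",im["color"])
im=get_image("side");cv2.imwrite("pics/s3.png",im["color"])
print(rel(s["eef_pos"],s["tool_rot"],[460.6,-329.5,278],[3.14159,0,-1.33]))
```

```text
{'clock': 7.95, 'eef_pos': array([569.44339963, 146.63942631, 277.51509508]), 'tool_rot': array([ 3.14063656e+00,  2.47604406e-04, -1.32974961e+00]), 'width': 20.619383885722275, 'force': array([ 0.53163976, -1.59923533, -2.11905653]), 'qpos': array([-0.31573842,  0.49050673,  0.02491475,  1.63791402, -0.01417194,
        1.0142877 , -1.61601222])}
(array([ 4.364e-01,  2.194e-01, -4.000e-04]), array([0.001 , 0.0002, 0.0003]))
```

View pics/w3.png

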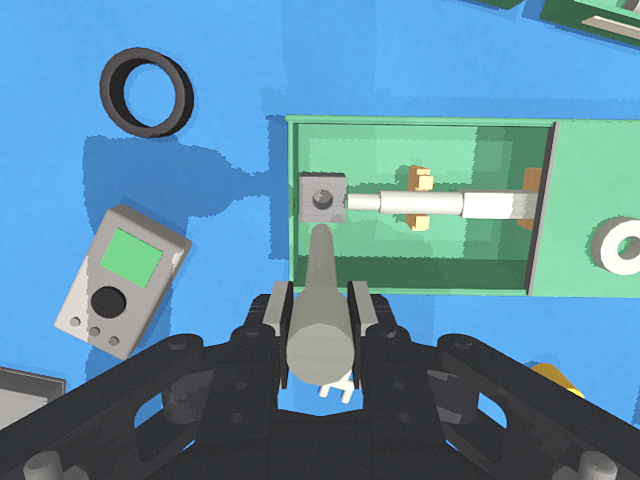

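View pics/s3.png

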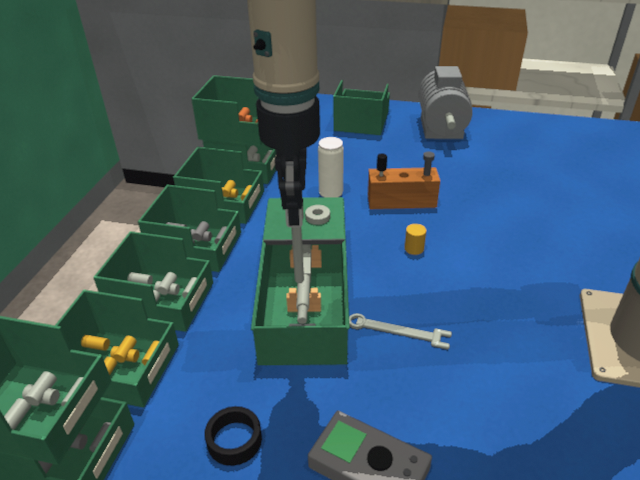

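Request:
move_arm([
  [[0.015, 0.0075, 0, 0, 0, 0], [0.045, 0.0226, 0, 0, 0, 0], [0.085, 0.043, 0, 0, 0, 0], [0.125, 0.063, 0, 0, 0, 0], [0.165, 0.083, 0, 0, 0, 0], [0.205, 0.103, 0, 0, 0, 0], [0.245, 0.123, 0, 0, 0, 0], [0.285, 0.143, 0, 0, 0, 0], [0.325, 0.163, 0, 0, 0, 0], [0.365, 0.183, 0, 0, 0, 0], [0.4, 0.201, 0, 0, 0, 0], [0.425, 0.2137, 0, 0, 0, 0], [0.4364, 0.2194, 0, 0, 0, 0], [0.4364, 0.2194, 0, 0, 0, 0], [0.4364, 0.2194, 0, 0, 0, 0], [0.4364, 0.2194, 0, 0, 0, 0]],
])

```text
clock: 10.05
eef_pos: [461.6, -328.2, 278.0]
tool_rot: [-3.141, 0.001, -1.328]
force: [-0.8, -0.8, -1.8]
width: 20.7
```

Run:
```python
from cell import ctrl,get_image,models
import cv2
from h import *
s=ctrl.read_state();print({k:s[k] for k in("clock","eef_pos","tool_rot","width","force","qpos")})
im=get_image("wrist");cv2.imwrite("pics/w4.png",im["color"])
for t in ["block_hole","pin_foot"]:print(t,[(x["uv"],round(x["score"],2)) for x in models.place_of("wrist",t)[:2]])
cv2.imwrite("pics/w4z.png",cv2.resize(im["color"][100:400,200:440],None,fx=2,fy=2))
```

```text
{'clock': 10.05, 'eef_pos': array([ 461.55123393, -328.18118893,  278.02133655]), 'tool_rot': array([-3.14124152e+00,  6.99733196e-04, -1.32774785e+00]), 'width': 20.686711266261955, 'force': array([-0.8443832 , -0.76536733, -1.8180827 ]), 'qpos': array([ 0.49942258,  0.45841365,  0.10401646,  1.69831225, -0.05593278,
        0.98801718, -0.70416428])}
block_hole [([320.5, 199.2], 0.85)]
pin_foot [([320.7, 231.7], 0.77)]
```

View pics/w4z.png

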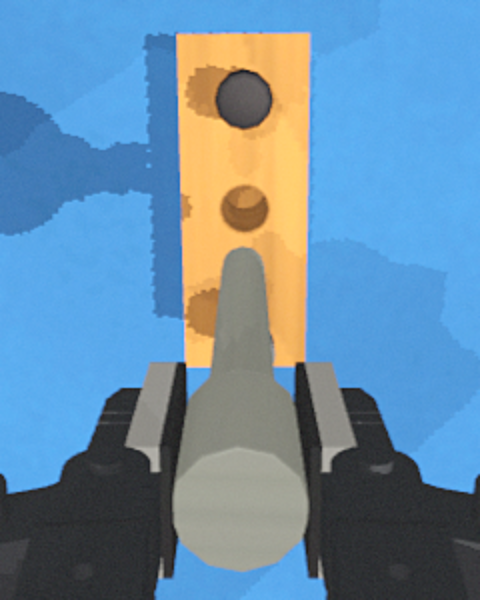

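Run:
```python
from h import *
p0=np.array([461.55,-328.18,278.02]);e=[-3.1412,.0007,-1.3277]
setw(p0,e)
T=R.from_euler('xyz',e).inv()
for r in(200,204):
  h=at("wrist",(322.5,r),70);print(h,T.apply(h-p0))
f=at("wrist",(321,232),162.5);print(f,T.apply(f-p0))
t=at("wrist",(320.2,352),278+34.5);print(T.apply(t-p0))
```

```text
[ 465.45541443 -328.10136292   70.        ] [  1.00935748  -3.72783358 208.0208242 ]
[ 461.96328519 -328.96887      70.        ] [ 1.01077037e+00 -1.29565785e-01  2.08019410e+02]
[ 459.99561752 -327.80532913  162.5       ] [ -0.65694432   1.46385221 115.51992228]
[ -1.4384844   -0.06370074 -34.47897915]
```

Request:
move_arm([
  [[0.0015, -0.0013, 0.015, 0, 0, 0], [0.0015, -0.0013, 0.04, 0, 0, 0], [0.0015, -0.0013, 0.065, 0, 0, 0], [0.0015, -0.0013, 0.08, 0, 0, 0], [0.0015, -0.0013, 0.085, 0, 0, 0], [0.0015, -0.0013, 0.085, 0, 0, 0]],
])

```text
clock: 10.95
eef_pos: [462.7, -330.9, 193.0]
tool_rot: [-3.141, -0.0, -1.33]
force: [-0.0, 0.2, -1.9]
width: 21.0
```

Run:
```python
from cell import ctrl,get_image,models
import cv2
from h import *
s=ctrl.read_state();print({k:s[k] for k in("clock","eef_pos","tool_rot","width","force","qpos")})
im=get_image("wrist")
cv2.imwrite("pics/w5z.png",cv2.resize(im["color"][140:400,200:440],None,fx=2,fy=2))
im=get_image("side")
cv2.imwrite("pics/s5z.png",cv2.resize(im["color"][80:240,330:480],None,fx=4,fy=4))
```

```text
{'clock': 10.95, 'eef_pos': array([ 462.74573082, -330.93084957,  193.03381086]), 'tool_rot': array([-3.14144275e+00, -1.28407965e-04, -1.33010086e+00]), 'width': 21.04312568179659, 'force': array([-0.04757502,  0.21218843, -1.88060075]), 'qpos': array([ 0.51090035,  0.55905365,  0.092491  ,  1.7922698 , -0.06883136,
        0.79318247, -0.69240778])}
```

View pics/w5z.png

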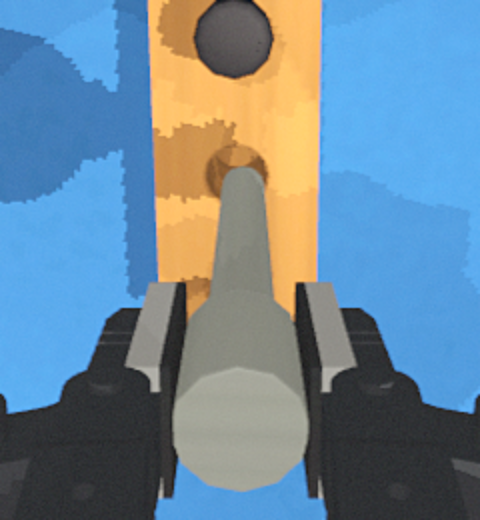

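View pics/s5z.png

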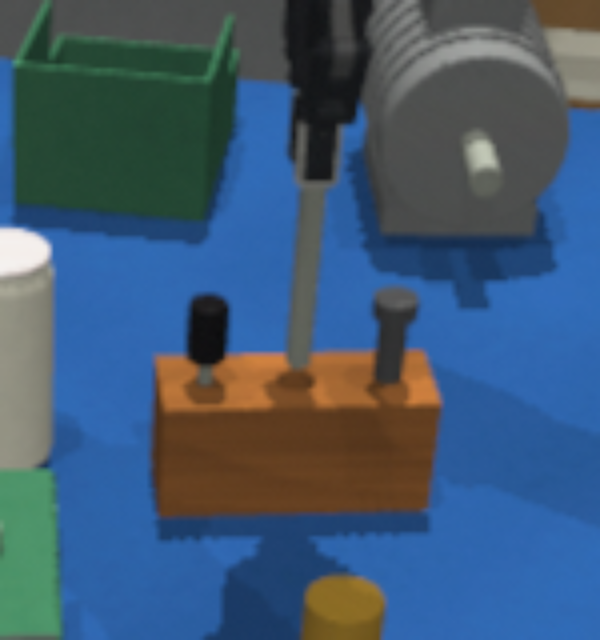

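Request:
move_arm([
  [[-0.002, -0.0013, 0, 0, 0, 0], [-0.002, -0.0013, 0.005, 0, 0, 0], [-0.002, -0.0013, 0.015, 0, 0, 0], [-0.002, -0.0013, 0.03, 0, 0, 0], [-0.002, -0.0013, 0.045, 0, 0, 0], [-0.002, -0.0013, 0.057, 0, 0, 0], [-0.002, -0.0013, 0.063, 0, 0, 0], [-0.002, -0.0013, 0.063, 0, 0, 0]],
])

```text
clock: 12.05
eef_pos: [463.2, -328.5, 129.5]
tool_rot: [3.141, 0.001, -1.33]
force: [-0.5, 0.5, -0.6]
width: 20.3
```

Request:
move_arm([
  [[0, 0, 0, 0, 0, 0], [0, 0, 0, 0, 0, 0], [0, 0, 0, 0, 0, 0], [0, 0, 0, 0, 0, 0], [0, 0, 0, 0, 0, 0], [0, 0, 0, 0, 0, 0]],
], jaw=1)

```text
clock: 12.8
eef_pos: [463.3, -328.5, 130.0]
tool_rot: [3.142, 0.0, -1.33]
force: [-0.6, -0.4, 0.2]
width: 85.4
```

Request:
move_arm([
  [[0, 0, -0.02, 0, 0, 0], [0, 0, -0.06, 0, 0, 0], [0, 0, -0.1, 0, 0, 0], [0, 0, -0.12, 0, 0, 0], [0, 0, -0.12, 0, 0, 0]],
])

```text
clock: 13.42
eef_pos: [464.1, -329.2, 251.5]
tool_rot: [-3.139, -0.003, -1.33]
force: [-0.5, 0.0, -0.4]
width: 85.6
```

Run:
```python
from cell import ctrl,get_image,models
import cv2
from h import *
s=ctrl.read_state();print({k:s[k] for k in("clock","eef_pos","tool_rot","width","force","qpos")})
im=get_image("wrist");cv2.imwrite("pics/w6.png",im["color"])
im=get_image("side")
cv2.imwrite("pics/s6z.png",cv2.resize(im["color"][80:240,330:480],None,fx=4,fy=4))
print(rel(s["eef_pos"],s["tool_rot"],[600,2,250],[3.14159,0,.222]))
```

```text
{'clock': 13.425, 'eef_pos': array([ 464.14659809, -329.1621508 ,  251.50128835]), 'tool_rot': array([-3.13909053e+00, -2.60743695e-03, -1.33012699e+00]), 'width': 85.57032002041463, 'force': array([-0.45943638,  0.04549595, -0.36434308]), 'qpos': array([ 0.49923375,  0.48808274,  0.10282706,  1.7296711 , -0.06049792,
        0.92329338, -0.70365311])}
(array([-0.2892, -0.2109,  0.0013]), array([ 0.    , -0.004 , -1.5521]))
```

View pics/w6.png

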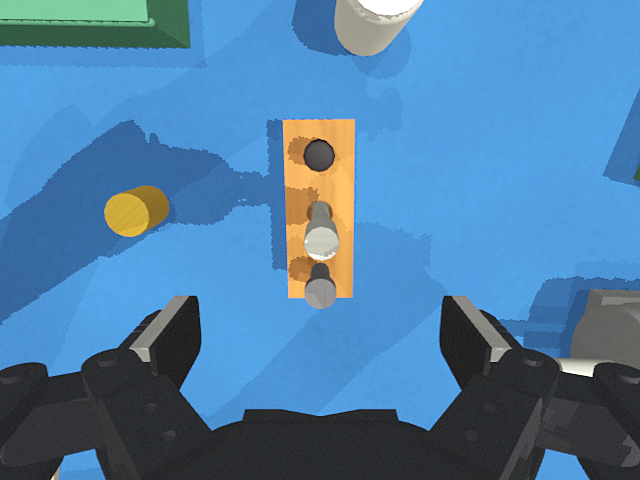

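View pics/s6z.png

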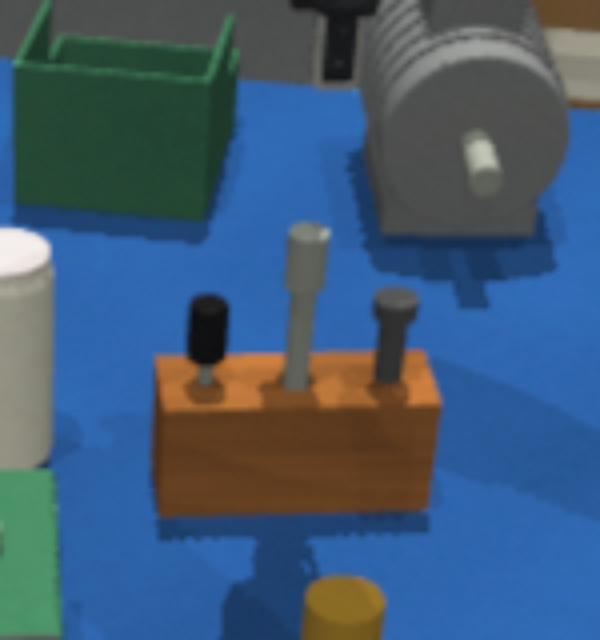

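Request:
move_arm([
  [[-0.01, -0.007, 0, 0, 0, -0.05], [-0.03, -0.022, 0, 0, 0, -0.16], [-0.055, -0.04, 0, 0, 0, -0.3], [-0.085, -0.062, 0, 0, 0, -0.45], [-0.115, -0.084, 0, 0, 0, -0.6], [-0.145, -0.106, 0, 0, 0, -0.76], [-0.175, -0.128, 0, 0, 0, -0.92], [-0.205, -0.15, 0, 0, 0, -1.08], [-0.235, -0.171, 0, 0, 0, -1.23], [-0.26, -0.19, 0, 0, 0, -1.37], [-0.28, -0.204, 0, 0, 0, -1.48], [-0.2892, -0.2109, 0, 0, -0.004, -1.54], [-0.2892, -0.2109, 0, 0, -0.004, -1.552], [-0.2892, -0.2109, 0, 0, -0.004, -1.552], [-0.2892, -0.2109, 0, 0, -0.004, -1.552]],
])

```text
clock: 15.4
eef_pos: [598.9, 1.3, 250.0]
tool_rot: [-3.14, 0.003, 0.22]
force: [0.5, -0.9, -0.2]
width: 85.5
```

Run:
```python
from cell import ctrl,get_image,models
import cv2
from h import *
s=ctrl.read_state();print({k:s[k] for k in("clock","eef_pos","tool_rot","width","force","qpos")})
im=get_image("wrist");cv2.imwrite("pics/w7.png",im["color"])
for t in ["shaft_center","bin_edge","shaft_open_end"]:print(t,[(x["uv"],round(x["score"],2)) for x in models.place_of("wrist",t)[:2]])
```

```text
{'clock': 15.4, 'eef_pos': array([598.93771058,   1.30275304, 249.98811466]), 'tool_rot': array([-3.13971201e+00,  3.00728096e-03,  2.19745013e-01]), 'width': 85.49324337309469, 'force': array([ 0.49357844, -0.86090766, -0.18345208]), 'qpos': array([ 0.1642474 ,  0.55257464, -0.33701617,  1.63381251,  0.20668647,
        0.99382483, -0.02028935])}
shaft_center [([325.6, 224.0], 0.94)]
bin_edge [([322.9, 261.3], 0.56)]
shaft_open_end [([328.6, 53.0], 0.72)]
```

View pics/w7.png

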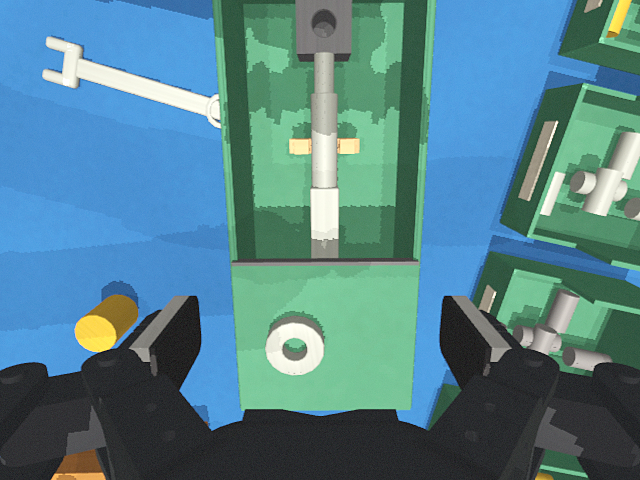

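Run:
```python
from h import *
p0=np.array([598.94,1.30,249.99]);e=[-3.1397,.003,.21975]
setw(p0,e);T=R.from_euler('xyz',e).inv()
for n,uv,z in [("sq start",(325.3,188.5),62),("sq near deck",(325,250),62),("deck edge L",(233,263),94),("deck edge R",(418,264),94),("open end",(324.5,53),57),("saddle L",(301,146),51),("saddle R",(348,146),51)]:
    p=at("wrist",uv,z);print(n,p.round(1),T.apply(p-p0).round(1))
```

```text
sq start [597.7  18.7  62. ] [  3.2 -16.9 188. ]
sq near deck [609.2 -33.4  62. ] [  3.   36.4 187.9]
deck edge L [538.3 -50.1  94. ] [-69.9  37.2 156.1]
deck edge R [680.8 -19.2  94. ] [ 75.9  38.1 155.7]
open end [574.2 120.6  57. ] [   2.4 -121.5  193.2]
saddle L [570.6  47.5  51. ] [-17.  -50.9 199.1]
saddle R [608.9  56.   51. ] [ 22.2 -50.9 199. ]
```

Request:
move_arm([
  [[0.003, -0.002, 0.02, 0, 0, 0], [0.003, -0.002, 0.06, 0, 0, 0], [0.003, -0.002, 0.1, 0, 0, 0], [0.003, -0.002, 0.125, 0, 0, 0], [0.003, -0.002, 0.13, 0, 0, 0], [0.003, -0.002, 0.13, 0, 0, 0]],
])

```text
clock: 16.35
eef_pos: [601.8, 5.5, 120.5]
tool_rot: [-3.139, 0.002, 0.222]
force: [0.9, -0.1, 0.2]
width: 85.5
```

Run:
```python
from cell import ctrl,get_image,models
import cv2
from h import *
s=ctrl.read_state();print({k:s[k] for k in("clock","eef_pos","tool_rot","width","force","qpos")})
im=get_image("wrist");cv2.imwrite("pics/w8.png",im["color"])
```

```text
{'clock': 16.35, 'eef_pos': array([601.75131941,   5.53996168, 120.514222  ]), 'tool_rot': array([-3.13910849e+00,  1.82790518e-03,  2.21906162e-01]), 'width': 85.51904840416047, 'force': array([ 0.86644959, -0.10738444,  0.21021632]), 'qpos': array([ 0.12433001,  0.71047491, -0.28815386,  1.7494136 ,  0.28005025,
        0.7242771 , -0.08735343])}
```

View pics/w8.png

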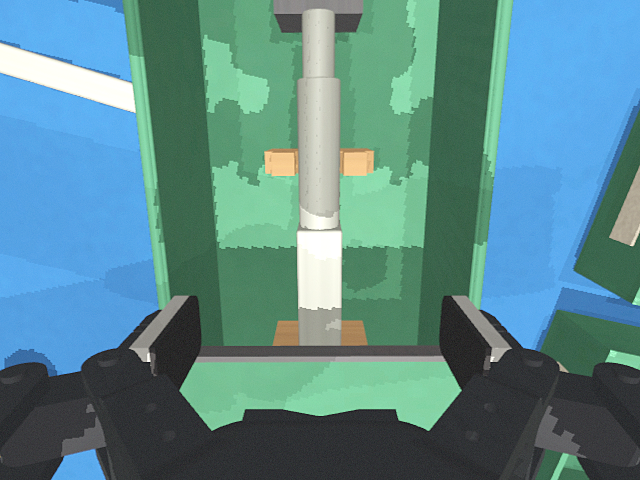

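Run:
```python
from h import *
p0=np.array([601.75,5.54,120.51]);e=[-3.1391,.0018,.2219]
setw(p0,e);T=R.from_euler('xyz',e).inv()
for n,uv,z in [("sq start",(320,229.5),62),("deck edge",(320,358),94),("deck edge und",(320,346),90),("open end",(317.5,10),57)]:
    p=at("wrist",uv,z);print(n,p.round(1),T.apply(p-p0).round(1))
```

```text
sq start [597.   19.7  62. ] [ -1.4 -14.7  58.5]
deck edge [609.1 -34.   94. ] [-1.5 40.3 26.4]
deck edge und [608.2 -30.1  90. ] [-1.5 36.3 30.4]
open end [573.2 120.7  57. ] [  -2.4 -118.4   63.8]
```

Request:
move_arm([
  [[-0.0015, 0, 0.01, 0, 0, 0], [-0.0015, 0, 0.03, 0, 0, 0], [-0.0015, 0, 0.05, 0, 0, 0], [-0.0015, 0, 0.07, 0, 0, 0], [-0.0015, 0, 0.083, 0, 0, 0], [-0.0015, 0, 0.088, 0, 0, 0], [-0.0015, 0, 0.088, 0, 0, 0]],
])

```text
clock: 17.27
eef_pos: [600.1, 5.4, 32.6]
tool_rot: [-3.139, 0.001, 0.222]
force: [-0.8, -0.9, -0.3]
width: 85.1
```

Request:
move_arm([
  [[0, 0, 0.001, 0, 0, 0], [0, 0, 0.001, 0, 0, 0], [0, 0, 0.001, 0, 0, 0], [0, 0, 0.001, 0, 0, 0], [0, 0, 0.001, 0, 0, 0], [0, 0, 0.001, 0, 0, 0], [0, 0, 0.001, 0, 0, 0], [0, 0, 0.001, 0, 0, 0]],
], jaw=0)

```text
clock: 18.27
eef_pos: [600.0, 5.4, 31.3]
tool_rot: [-3.139, 0.002, 0.222]
force: [0.3, 0.3, 4.1]
width: 23.3
```

Run:
```python
from cell import ctrl,get_image,models
import cv2
from h import *
s=ctrl.read_state();print({k:s[k] for k in("clock","eef_pos","tool_rot","width","force","qpos")})
im=get_image("wrist");cv2.imwrite("pics/w9.png",im["color"])
```

```text
{'clock': 18.275, 'eef_pos': array([599.99645132,   5.38402205,  31.28836122]), 'tool_rot': array([-3.13910187e+00,  1.65825352e-03,  2.21867709e-01]), 'width': 23.31258846407965, 'force': array([0.33050586, 0.30512618, 4.08512212]), 'qpos': array([ 0.09029427,  0.83833567, -0.23394359,  1.79399172,  0.33180147,
        0.54972621, -0.13195688])}
```

View pics/w9.png

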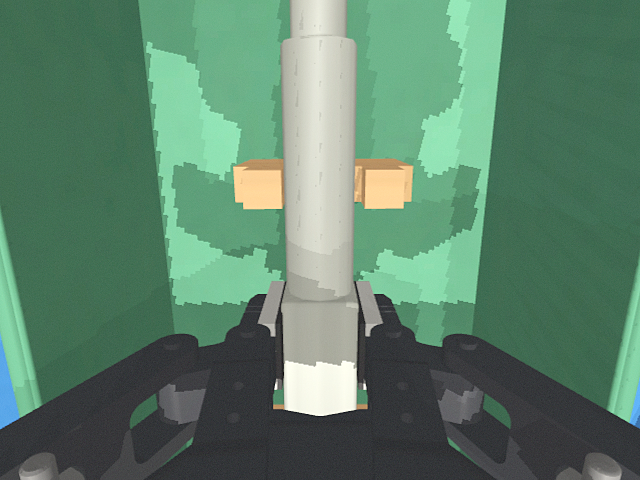

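Request:
move_arm([
  [[0, 0, -0.002, 0, 0, 0], [0, -0.0009, -0.006, 0.047, 0, 0], [0, -0.0018, -0.0113, 0.094, 0, 0], [0, -0.003, -0.018, 0.157, 0, 0], [0, -0.003, -0.018, 0.157, 0, 0]],
])

```text
clock: 18.95
eef_pos: [598.4, 5.7, 48.0]
tool_rot: [-2.983, 0.004, 0.219]
force: [1.4, -0.7, -4.3]
width: 23.1
```

Run:
```python
from cell import ctrl,get_image,models
import cv2
from h import *
s=ctrl.read_state();print({k:s[k] for k in("clock","eef_pos","tool_rot","width","force","torque")})
im=get_image("side");cv2.imwrite("pics/s10.png",cv2.resize(im["color"][100:380,220:460],None,fx=2.1,fy=2.1))
im=get_image("wrist");cv2.imwrite("pics/w10.png",im["color"])
```

```text
{'clock': 18.95, 'eef_pos': array([598.40604276,   5.71158209,  47.97269208]), 'tool_rot': array([-2.98275337,  0.00438131,  0.21882498]), 'width': 23.064837182368432, 'force': array([ 1.43019098, -0.70206309, -4.28120396]), 'torque': array([-0.3506181 , -0.23547075,  0.06901551])}
```

View pics/s10.png

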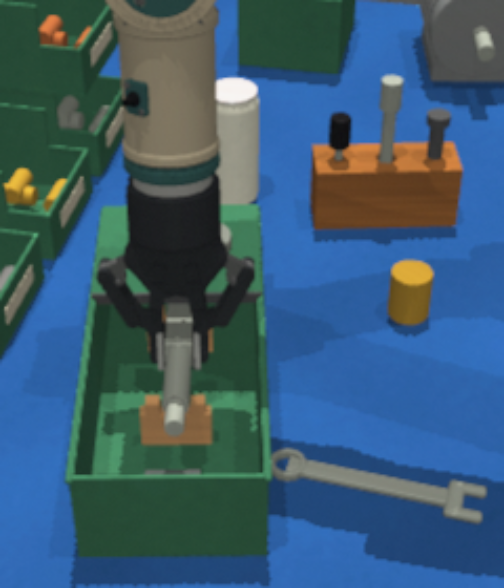

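View pics/w10.png

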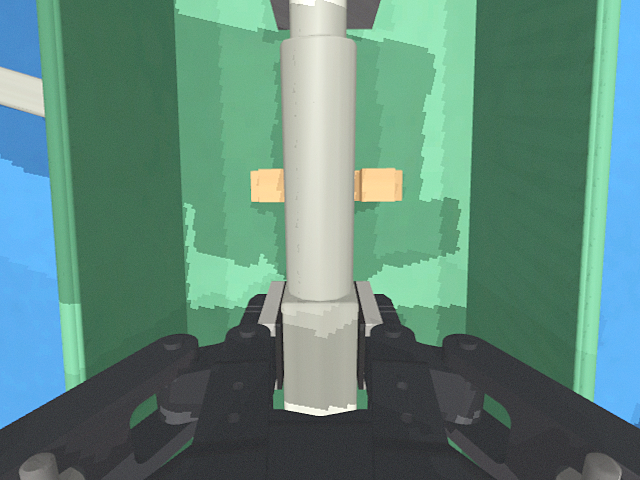

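Request:
move_arm([
  [[0, -0.0015, -0.0045, 0.04, 0, 0], [0, -0.003, -0.009, 0.08, 0, 0], [0, -0.0045, -0.014, 0.125, 0, 0], [0, -0.0057, -0.0176, 0.157, 0, 0], [0, -0.0057, -0.0176, 0.157, 0, 0], [0, -0.0057, -0.0176, 0.157, 0, 0]],
])

```text
clock: 19.8
eef_pos: [598.0, 11.6, 67.1]
tool_rot: [-2.825, 0.003, 0.223]
force: [0.1, -0.2, -4.7]
width: 23.1
```

Run:
```python
from cell import ctrl,get_image,models
import cv2
from h import *
s=ctrl.read_state();print({k:s[k] for k in("clock","eef_pos","tool_rot","width","force","torque","qpos")})
im=get_image("side");cv2.imwrite("pics/s11.png",cv2.resize(im["color"][100:380,220:460],None,fx=2.1,fy=2.1))
im=get_image("wrist");cv2.imwrite("pics/w11.png",im["color"])
A=R.from_euler('xyz',s["tool_rot"]);g=s["eef_pos"]+A.apply([0,0,-19])
b=np.array([599.5,2,0]);u=np.array([-.22,.9755,0])
for n,d in(("G",0),("open",-121.5),("deck",158.5)):
    p=g+A.apply([0,d,0]);print(n,p.round(1),"yb",round((p-b)@u,1))
ya=A.apply([0,1,0]); y40=((-40)-(g-b)@u)/(ya@u); print("axis z at -40",(g+ya*y40)[2])
```

```text
{'clock': 19.8, 'eef_pos': array([597.9892723 ,  11.5902527 ,  67.13014976]), 'tool_rot': array([-2.82527589,  0.00312809,  0.22292885]), 'width': 23.065550943424988, 'force': array([ 0.08618061, -0.24558987, -4.65498954]), 'torque': array([-0.5149045 , -0.15530764,  0.02752877]), 'qpos': array([ 0.41897635,  0.88686411, -0.53429724,  1.69712197,  0.15311841,
        0.72845039,  0.14594262])}
G [599.4   5.8  85.2] yb 3.8
open [573.9 118.5 123. ] yb 119.2
deck [ 632.5 -141.1   35.9] yb -146.9
axis z at -40 70.85886424972718
```

View pics/s11.png

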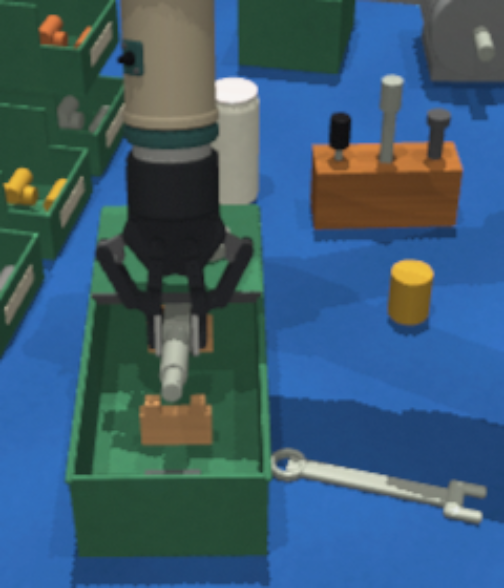

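View pics/w11.png

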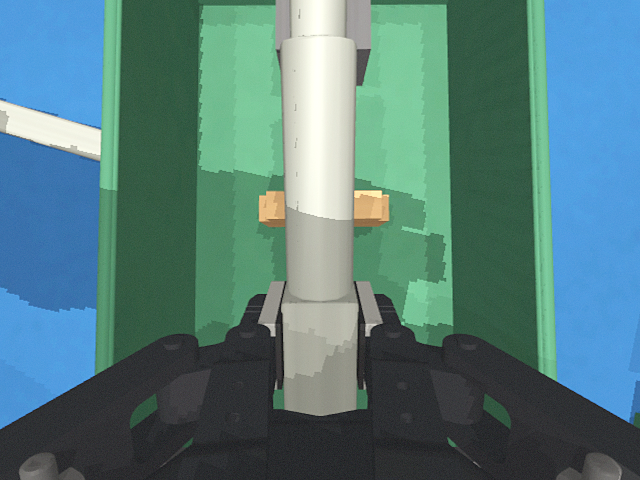

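Request:
move_arm([
  [[0, -0.008, 0, 0, 0, 0], [0, -0.022, 0, 0, 0, 0], [0, -0.04, 0, 0, 0, 0], [0, -0.06, 0, 0, 0, 0], [0, -0.08, 0, 0, 0, 0], [0, -0.1, 0, 0, 0, 0], [0, -0.12, 0, 0, 0, 0], [0, -0.137, 0, 0, 0, 0], [0, -0.147, 0, 0, 0, 0], [0, -0.15, 0, 0, 0, 0], [0, -0.15, 0, 0, 0, 0]],
])

```text
clock: 21.28
eef_pos: [567.2, 149.5, 113.8]
tool_rot: [-2.826, 0.003, 0.221]
force: [-0.1, 0.5, -5.0]
width: 22.9
```

Run:
```python
from cell import ctrl,get_image,models
import cv2
from h import *
s=ctrl.read_state();print({k:s[k] for k in("clock","eef_pos","tool_rot","width","force","torque","qpos")})
im=get_image("side");cv2.imwrite("pics/s12.png",im["color"])
im=get_image("wrist");cv2.imwrite("pics/w12.png",im["color"])
A=R.from_euler('xyz',s["tool_rot"]);g=s["eef_pos"]+A.apply([0,0,-19])
b=np.array([599.5,2,0]);u=np.array([-.22,.9755,0])
for n,d in(("G",0),("open",-121.5),("deck",158.5)):
    p=g+A.apply([0,d,0]);print(n,p.round(1),"yb",round((p-b)@u,1))
print("up80",A.inv().apply([0,0,80]))
```

```text
{'clock': 21.275, 'eef_pos': array([567.20467932, 149.47895243, 113.78990133]), 'tool_rot': array([-2.82561938e+00,  2.81856860e-03,  2.21478059e-01]), 'width': 22.90999032216789, 'force': array([-0.11299926,  0.53700015, -5.01780445]), 'torque': array([-0.53101661, -0.17264606,  0.03844686]), 'qpos': array([ 0.2142036 ,  0.77892431, -0.54648147,  1.78400953,  0.09333777,
        0.67020627, -0.04894639])}
G [568.6 143.7 131.8] yb 145.1
open [543.3 256.4 169.6] yb 260.6
deck [601.5  -3.3  82.6] yb -5.6
up80 [ -0.22548519 -24.85923771 -76.03924945]
```

View pics/s12.png

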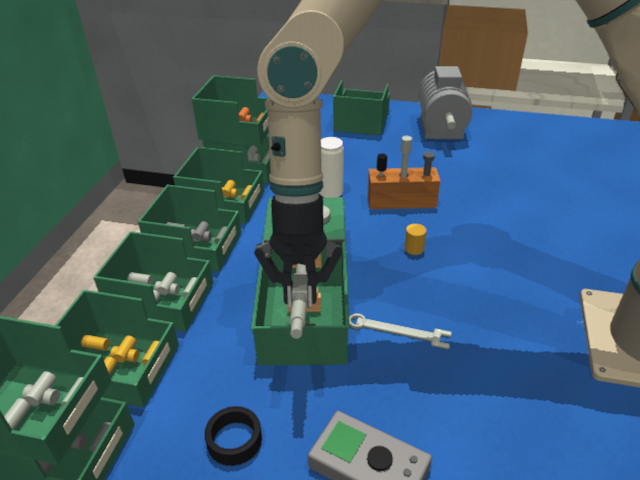

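Request:
move_arm([
  [[0, -0.003, -0.009, 0, 0, 0], [0, -0.007, -0.022, 0, 0, 0], [0, -0.013, -0.04, 0, 0, 0], [0, -0.019, -0.058, 0, 0, 0], [0, -0.024, -0.073, 0, 0, 0], [0, -0.027, -0.083, 0, 0, 0], [0, -0.028, -0.0855, 0, 0, 0], [0, -0.028, -0.0855, 0, 0, 0], [0, -0.028, -0.0855, 0, 0, 0], [0, -0.028, -0.0855, 0, 0, 0]],
])

```text
clock: 22.62
eef_pos: [567.0, 150.0, 203.4]
tool_rot: [-2.825, 0.004, 0.222]
force: [0.6, 0.0, -4.9]
width: 23.0
```

Run:
```python
from cell import ctrl,get_image,models
import cv2
from h import *
s=ctrl.read_state();print({k:s[k] for k in("clock","eef_pos","tool_rot","width","force","qd")})
im=get_image("side");cv2.imwrite("pics/s13.png",im["color"])
im=get_image("top");cv2.imwrite("pics/t13.png",im["color"])
A=R.from_euler('xyz',s["tool_rot"]);g=s["eef_pos"]+A.apply([0,0,-19])
for n,d in(("open",-121.5),("deck",158.5)):
    p=g+A.apply([0,d,0]);print(n,p.round(1),"side",proj("side",p).round(0),"top",proj("top",p).round(0))
```

```text
{'clock': 22.625, 'eef_pos': array([567.04845433, 150.02462409, 203.4371557 ]), 'tool_rot': array([-2.824881  ,  0.00359046,  0.22202906]), 'width': 23.008673347046813, 'force': array([ 0.56627962,  0.03499694, -4.85649077]), 'qd': array([ 0.00087389, -0.00124791,  0.00014518, -0.00085773, -0.00110748,
        0.00021251,  0.00023809])}
open [543.1 256.9 259.3] side [291. 285.] top [184. 234.]
deck [601.4  -2.7 172.1] side [302. 215.] top [331. 206.]
```

View pics/s13.png

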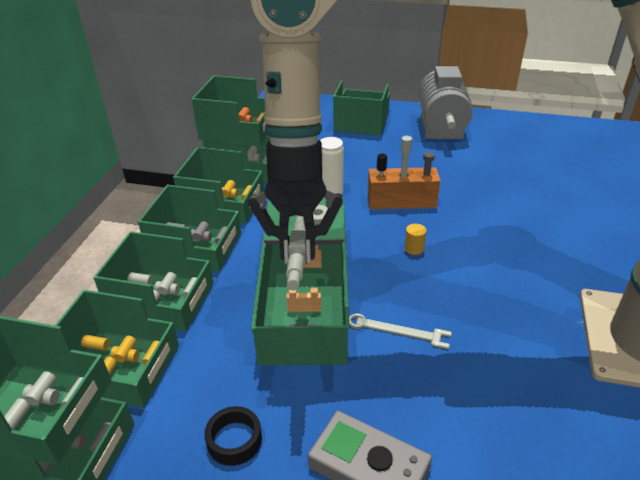

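View pics/t13.png

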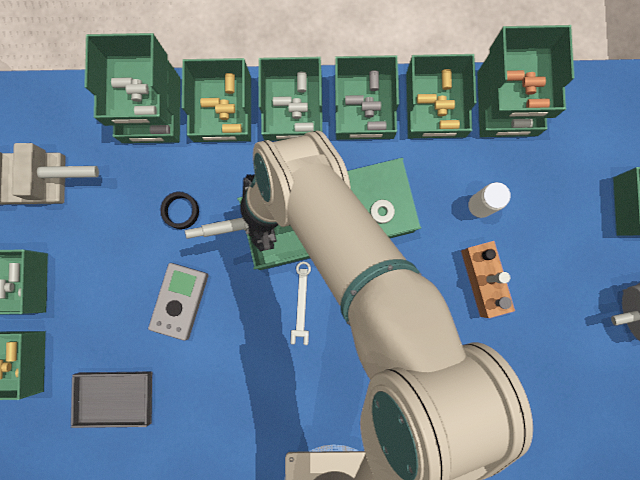

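The side and top pictures agree with the arm's reading. The shaft's open end shows at about (186,234) in the top view against (184,234) predicted, and at (293,283) in the side view against (291,285). The pin stands in the block at about (406,155) in the side view. The loose things have not moved.

Run:
```python
from cell import job
print(job.finish_job())
```

```text
the job is handed in; nothing more can be done
None
```

I moved the stop pin into the tool block and drew the shaft out of the bin. I handed the job in at about 22.7 s of the 58 s; no verdict was reported.

- **Pin:** I pulled it from the socket, lowered it into the middle hole and let go about 4 mm above the bottom so it dropped the rest. The pictures afterwards show it standing upright and seated. I judged the foot depth by eye and did not measure it.
- **Shaft out of the bin:** I gripped it on the square bar and tilted it about 18° with the open end up. Worked out from the arm pose, the open end was then at 123 mm and the deck end at 36 mm, still under the deck. I then drew it out 150 mm along its own axis and lifted it 90 mm. At every stop from the tilt to the hand-in, the wrist force read only about 5 N, which is roughly the shaft's weight.
- **Last checks:** The shaft is held at a 23 mm opening with the arm at rest. From the arm pose, its ends are at about 172 and 259 mm, and the open end matched both fixed cameras to about 2 pixels. By eye, the bearing, meter, wrench, tape, spray can and roller are where they were.
- **Disagreements:** The top, side and wrist cameras differed by 2 to 4 mm in where they put the bin, pin and hole. I corrected for this with the wrist camera before each grasp and before the insertion. No check failed.

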